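# Set up the square and open the glue bottle

## Robot

A 6-joint arm with a two-finger parallel gripper is mounted at the origin on the work surface. World frame = base frame: x ahead of the robot, y to its left, z up, the work surface at z = 0. Lengths are in m, angles in rad, forces in N, time in s.
With the tool pointing down it reaches from about 0.375 to 0.9 m from the base axis. Payload 3.1 kg.
Tool frame: the origin (TCP) lies at the centre of the arm's flange, where the gripper is bolted on; the fingertips stand tip_reach ahead of it and the grasp point (between the pads) lies 164 mm ahead of it (tip_reach is the distance from the TCP to the fingertips, in m); z points along the fingers, y is the direction in which the jaws open and shut (so a half turn about z gives the same grasp; the last joint's range is limited). The gripper opens to 87 mm and grips with 3 to 60 N. Pads are 19 mm wide; open, the fingers measure 117 mm over their backs; the gripper's body (75 mm by 190 mm) begins 51 mm behind the grasp point.
Start: joints at [-1.369, 0.527, 1.433, -0, 1.181, -0.178], TCP at [0.232, -0.58, 0.405] pointing down, gripper open.
Joint ranges: [-3.08, 3.08], [-0.75, 2.2], [0.22, 2.44], [-1.43, 4.57], [0, 2.65], [-2.85, 2.85]. Speed limits (rad/s): [2.79, 2.79, 3.14, 3.14, 3.14, 3.14].

## Interface

Orientations are given as a unit quaternion [x, y, z, w].
In Python, from rig import get_obs, camera, hand_in, tip_reach gives the robot as it stands. The module is installed in compiled form; this text tells all that it offers.
- The arm moves only by the tool servo_tool, never from a script. Its argument "steps" is one flat list of numbers, 5 for each row, row after row: the finger opening in m, from 0 to 0.087, then the shift along the tool's x, y, z in m, then the turn about the tool's z in rad. A call has 1 to 12 rows; each row is the pose to reach, as a shift and turn from the pose commanded when the call began, along the tool's axes at that moment; what a row does not reach only later rows make up. A row lasts 1/8 s, in which the tool goes at most 62.5 mm and 10.7 degrees, less where a joint would pass 70% of its speed; a pose out of reach is approached as far as the arm can. A call with a gripper value outside its range is refused whole. The fingers move at their own pace and stop on an object; "force" is the grip in N (left out, the last holds). Time passes only in rows, so rows that repeat a pose let the fingers close. It gives the time, the measured TCP pose, the force and the opening at its end, in the units of the state.
- get_obs(): the state, without advancing time (a new reading comes with each control period).
- camera(name): name is "side" or "top" or "wrist"; returns a dict with "pixels" (384x512x3 uint8, blue, green, red), "vertical_fov" (degrees; the focal length in pixels is half the picture's height over the tangent of half this angle, whatever the lens; pixels are square), "cx", "cy" (the principal point, pixels), "T" (4x4, takes a point from camera to world coordinates). Camera axes: x right, y up, looking along -z (the intrinsics and any distortion apply to the point x, -y, -z); pixel columns grow to the right and rows downward; lengths in m; the calibration is good to about 2 mm. The wrist camera is an equidistant fisheye: a pixel r from the principal point sees the ray r / f radians off the axis. A picture is of the moment at which its call begins. There is no depth.
- hand_in(): hands the job in, once; it reports no verdict.
The state is a dict: "time": time; "q": joint angles; "joint_velocities": joint speeds; "joint_torque": joint torques, N m; "position": TCP position; "tool_rot": TCP orientation; "ft_force": force on the tool from outside, world axes, zero at the start; "moment": the same for the moment, N m; "grip_width": finger opening in m.
Only numpy, scipy, OpenCV 4.12 (cv2) and the standard library are available. Lean on these libraries where they do the work, as an engineer would, in place of code of your own. Each camera call takes 0.05 s, during which the arm holds its last target.

## Task

I am about to glue a batten square across the wooden board. First lay the set square flat on the counter with its long straight edge flush against the board's near edge, within the length of that edge, and let go of it; then press the glue bottle's push-and-turn safety cap down, twist it counter-clockwise until it is free, and lift it straight up. Finish while still holding the cap upright in the gripper, about 7 cm above where it sat and over the bottle; leave the square flush and every other thing on the counter where it is.

Things in the scene. Friction and masses are not known exactly. Their poses are not given: they have to be found in the camera images.
- board_edge (a point): Middle of the near long edge face of a pale wooden chopping board, 160 x 260 x 18 mm, lying flat and fixed to the counter. Point 9 mm above the counter; x points level into the board, square to the edge; y runs along the edge, which reaches 130 mm to either side of the point. Board and bottle swap places (left or right) between starts.
- square_grip (a point): Loose set square, 70 g: flat 30/60-degree frame 5 mm thick, lying on the counter this side of the board. Point: centre of its grip ridge, 19 mm above the underside; ridge 10 mm thick (y), 40 mm long (x), top 32.5 mm above the underside. x points to the long straight edge, which lies 40 mm ahead; that edge's middle is 22 mm to the -y side. Starts with x within 30 degrees of the board's x.
- edge_end_a (a point): Point on the set square's long straight edge (150 mm long, along its y), 70 mm to the +y side of the edge's middle, half-way up its thickness. The 91 mm short edge of the square is at this end.
- edge_end_b (a point): Point on the set square's long straight edge, 70 mm to the -y side of its middle, half-way up its thickness. The pointed 30-degree corner is at this end.
- neck (a point): Squat grey glue bottle, 76 mm square, in a 92 mm square steel caddy 35 mm high fixed to the counter: the bottle cannot move or turn. Point: on its upright axis, on top of the 52 mm round neck collar, 130 mm above the counter (flat shoulder at 100 mm). z up; x, y square to the bottle's sides. A small sprung insert in the neck pushes the cap up.
- cap_center (a point): Centre of the bottle's white push-and-turn cap: round, 54 mm across, 44 mm high, ribbed, 30 g; z up. Closed: point 28 mm above neck, locked. Grip its sides, press 6 mm down to the collar (spring 5 to 11 N; turns only if down over 4.5 mm), keep it down and turn counter-clockwise from above: free after about 1.1 rad, turn 1.4 to be sure, stop near 2.3. Then it lifts off, clear when 30 mm up.
- egg_timer_c (a point): Ceramic egg-shaped timer, 56 mm across, 70 mm high, standing between board and bottle; point half-way up. Leave it.
- clip_c (a point): Black bulldog clip, 50 x 48 mm, 16 mm high, lying flat; point at mid-height. Leave it.
- coaster_center (a point): Cork coaster, 96 mm across, 8 mm thick; point at its centre. Leave it.
- drink_c (a point): Navy plastic drink bottle with closed flip cap, 68 mm across, 198 mm high, standing; point half-way up. Leave it.
- pen_c (a point): Clear acrylic pen stand, 70 x 70 mm, 100 mm high, open top; point half-way up. Leave it.
- batten_c (a point): Wooden batten 24 x 200 x 12 mm lying on the board; point at its centre. Leave it.
Things that resemble listed ones, but are neither listed nor needed, are in the scene too. What is shaped like the part that bears cap_center but purple or turquoise is not meant.

How it is judged:
By the outcome, as a careful person would: the job done as asked, in the order asked, and still so for the second after the job is handed in, while the arm keeps its last pose, push and grip.
It also fails if it takes over 51 s, if anything falls off the work surface, if the arm or the gripper's body presses on something with over 40 N, if the wrist force passes 120 N, or if a joint passes its speed limit or range.

## Working session

There is one attempt and no reset: what is moved stays moved. The work goes in short steps, Python scripts to look and compute and a tool call to move; the robot and the scene stay as the last step left them, time stands still between calls to the robot, and variables do not carry over. Pictures are saved under pics/ and viewed, and the job is handed in when it is done.

Besides the shell and the picture viewer there is one more tool, called as name(argument=value, ...) on one line, values as JSON. servo_tool: Moves the arm, as the interface text tells. Its arguments: {"type":"object","properties":{"steps":{"type":"array"},"force":{"type":"number"}},"required":["steps"]}

```bash
mkdir -p pics
cat > h.py <<'E'
import numpy as np, cv2
from rig import get_obs, camera, tip_reach
def snap(n,f):
    c=camera(n); cv2.imwrite(f'pics/{f}.png',c['pixels']); np.save(f'pics/{f}.npy',c,allow_pickle=True); return c
def load(f): return np.load(f'pics/{f}.npy',allow_pickle=True).item()
def foc(c): return c['pixels'].shape[0]/2/np.tan(np.radians(c['vertical_fov'])/2)
def ray(c,u,v,fish=False):
    f=foc(c); x=(u-c['cx']);y=(v-c['cy'])
    if fish:
        r=np.hypot(x,y);t=r/f;s=np.sin(t)/max(r,1e-9)
        d=np.array([x*s,-y*s,-np.cos(t)])
    else: d=np.array([x/f,-y/f,-1.])
    T=np.array(c['T']); return T[:3,3],T[:3,:3]@d
def onz(c,u,v,z,fish=False):
    o,d=ray(c,u,v,fish); return o+d*(z-o[2])/d[2]
def proj(c,p,fish=False):
    T=np.array(c['T']);q=T[:3,:3].T@(np.array(p)-T[:3,3]);f=foc(c)
    a,b,z=q[0],-q[1],-q[2]
    if fish:
        r=np.hypot(a,b);t=np.arctan2(r,z);return c['cx']+f*t*a/r,c['cy']+f*t*b/r
    return c['cx']+f*a/z,c['cy']+f*b/z
E
python3 - <<'E'
from h import *
print(tip_reach() if callable(tip_reach) else tip_reach); print(get_obs())
for n in ['side','top','wrist']:
    c=snap(n,n+'0'); print(n,c['vertical_fov'],c['cx'],c['cy'],np.round(c['T'],3).tolist(),[k for k in c])
E
```

```text
0.1822
{'time': 0.0, 'q': array([-1.36848482e+00,  5.28462227e-01,  1.43390462e+00, -2.01270461e-05,
        1.18136360e+00, -1.78507046e-01]), 'joint_velocities': array([ 0.0008103 , -0.00119946,  0.00025072, -0.00160477, -0.0006622 ,
        0.00226536]), 'joint_torque': array([ 1.44199970e-03, -4.40033698e+01, -1.76593995e+01,  6.32384839e-02,
        5.79607137e-02, -1.73523267e-04]), 'position': array([ 0.23225155, -0.5798764 ,  0.40377289]), 'tool_rot': array([ 9.81925572e-01,  1.89264442e-01, -2.20271750e-05, -1.06870671e-03]), 'ft_force': array([-0.76500587, -0.74296146,  0.51659642]), 'moment': array([ 0.02487166,  0.01992891, -0.00271038]), 'grip_width': 0.08714449227765585}
side 49.01859168404402 253.73357105953025 190.84512727215488 [[-0.934, 0.237, -0.267, 0.274], [-0.356, -0.576, 0.736, 0.879], [0.02, 0.782, 0.622, 0.875], [0.0, 0.0, 0.0, 1.0]] ['pixels', 'vertical_fov', 'cx', 'cy', 'T']
top 46.20888665855389 253.2284973214197 188.78847957582005 [[-0.002, 0.976, -0.216, 0.269], [-1.0, -0.003, -0.004, 0.016], [-0.004, 0.216, 0.976, 1.664], [0.0, 0.0, 0.0, 1.0]] ['pixels', 'vertical_fov', 'cx', 'cy', 'T']
wrist 65.70646984690485 252.85380659426636 188.55283736939492 [[0.372, 0.896, 0.241, 0.297], [-0.928, 0.36, 0.095, -0.555], [-0.002, -0.259, 0.966, 0.383], [0.0, 0.0, 0.0, 1.0]] ['pixels', 'vertical_fov', 'cx', 'cy', 'T']
```

View pics/top0.png

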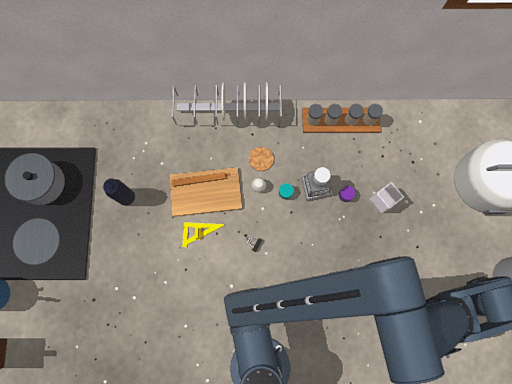

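View pics/side0.png

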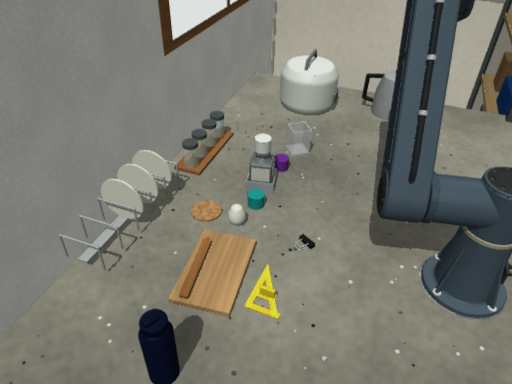

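Run:
```python
from h import *
a=load('top0')['pixels']
cv2.imwrite('pics/t0crop.png',cv2.resize(a[60:260,90:350],None,fx=3,fy=3,interpolation=cv2.INTER_CUBIC)[:600,:800])
```

```text
(no output)
```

View pics/t0crop.png

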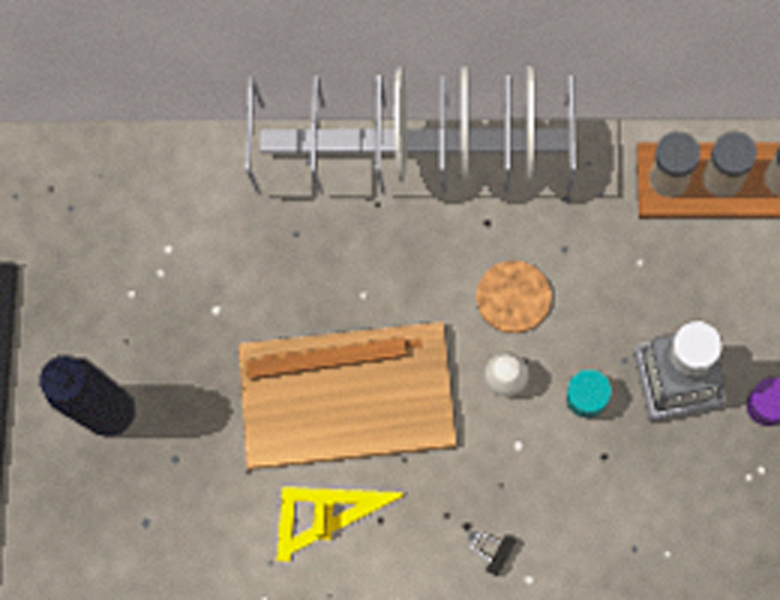

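The top view shows the board at px (170–242, 170–215), the yellow square at (183–223, 222–247) with its long edge towards the board, and the white cap at (322,175). The turquoise cap at (287,190) and purple cap at (348,193) are decoys. Next I measure.

```bash
cat > m.py <<'E'
from h import *
def ymask(c): 
    h=cv2.cvtColor(c['pixels'],cv2.COLOR_BGR2HSV); return cv2.inRange(h,(22,150,90),(36,255,255))
def bmask(c):
    h=cv2.cvtColor(c['pixels'],cv2.COLOR_BGR2HSV); return cv2.inRange(h,(8,70,110),(21,255,255))
def big(m):
    cs,_=cv2.findContours(m,cv2.RETR_EXTERNAL,cv2.CHAIN_APPROX_NONE); return max(cs,key=cv2.contourArea)
E
python3 - <<'E'
from m import *
for n in ['top0','side0']:
    c=load(n)
    k=big(ymask(c)); a,t=cv2.minEnclosingTriangle(k); 
    for p in t[:,0]: print(n,'sq',p.round(1),onz(c,*p,.005).round(4))
    k=big(bmask(c)); r=cv2.boxPoints(cv2.minAreaRect(k)); q=cv2.approxPolyDP(k,6,True)[:,0]
    for p in q: print(n,'bd',p,onz(c,*p,.018).round(4))
    h=cv2.cvtColor(c['pixels'],cv2.COLOR_BGR2HSV); w=cv2.inRange(h,(0,0,190),(180,40,255))
    num,l,s,ce=cv2.connectedComponentsWithStats(w)
    for i in range(1,num):
        if s[i,4]>60: print(n,'white',s[i],ce[i].round(1),onz(c,*ce[i],.18).round(4))
E
```

```text
top0 sq [224.5 224.1] [0.5024 0.1294 0.005 ]
top0 sq [183.8 221.9] [0.5107 0.2807 0.005 ]
top0 sq [181.5 250.3] [0.406  0.2861 0.005 ]
top0 bd [237 167] [0.7181 0.0838 0.018 ]
top0 bd [170 174] [0.6915 0.3368 0.018 ]
top0 bd [172 215] [0.5348 0.3233 0.018 ]
top0 bd [241 208] [0.5605 0.068  0.018 ]
top0 white [468   0  44   2  87] [489.7   0.5] [ 1.3113 -0.8577  0.18  ]
top0 white [216  84   8  28  65] [220.6 101.4] [0.9139 0.1363 0.18  ]
top0 white [177 103  12   7  67] [182.2 106.5] [0.8952 0.2717 0.18  ]
top0 white [196 103  14   7  84] [202.3 106.3] [0.8955 0.2007 0.18  ]
top0 white [ 469  141   43   65 2132] [492.3 171.5] [ 0.6555 -0.7909  0.18  ]
top0 white [315 167  15  16 191] [322.1 174.4] [ 0.6471 -0.2123  0.18  ]
top0 white [252 178  11  11  87] [256.9 182.9] [0.6178 0.0092 0.18  ]
top0 white [377 182  20  26 192] [385.5 196.3] [ 0.5704 -0.4229  0.18  ]
side0 sq [267.7 262. ] [0.5009 0.129  0.005 ]
side0 sq [243.7 306. ] [0.5081 0.2872 0.005 ]
side0 sq [282.4 320.5] [0.4065 0.2914 0.005 ]
side0 bd [204 229] [0.7131 0.0893 0.018 ]
side0 bd [168 301] [0.6823 0.351  0.018 ]
side0 bd [228 316] [0.5287 0.3361 0.018 ]
side0 bd [255 239] [0.5602 0.0717 0.018 ]
side0 white [ 169    0   58   39 1326] [191.7  13.1] [ 1.4629 -1.3023  0.18  ]
side0 white [ 285   55   50   30 1062] [309.  70.] [ 0.6482 -0.7868  0.18  ]
side0 white [255 133  16  10 116] [262.5 137.6] [ 0.6433 -0.2048  0.18  ]
side0 white [231 204  11  14 112] [235.3 210.3] [0.5878 0.1485 0.18  ]
```

servo_tool(steps=[0.087, 0.39, -0.253, 0, 0, 0.087, 0.39, -0.253, 0, 0, 0.087, 0.39, -0.253, 0, 0, 0.087, 0.39, -0.253, 0, 0, 0.087, 0.39, -0.253, 0, 0, 0.087, 0.39, -0.253, 0, 0, 0.087, 0.517, -0.661, 0.045, 0.427, 0.087, 0.517, -0.661, 0.045, 0.427, 0.087, 0.517, -0.661, 0.045, 0.427, 0.087, 0.517, -0.661, 0.045, 0.427, 0.087, 0.517, -0.661, 0.045, 0.427, 0.087, 0.517, -0.661, 0.045, 0.427], force=30)

```text
time: 1.65
position: [0.4618, 0.0946, 0.3716]
tool_rot: [1.0, -0.023, 0.0, 0.0]
ft_force: [1.1, 0.1, -0.7]
grip_width: 0.087
```

servo_tool(steps=[0.087, -0.002, -0.131, 0.011, 0, 0.087, -0.002, -0.131, 0.011, 0, 0.087, -0.002, -0.131, 0.011, 0, 0.087, -0.002, -0.131, 0.011, 0])

```text
time: 2.15
position: [0.4657, 0.2238, 0.3604]
tool_rot: [1.0, -0.022, -0.0, 0.0]
ft_force: [0.7, 0.2, 0.3]
grip_width: 0.087
```

Run:
```python
from h import *
c=snap('wrist','w1');snap('top','top1');o=get_obs();print(o['time'],o['position'],o['tool_rot'],o['q'])
print(np.round(c['T'],3).tolist())
```

```text
2.25 [0.46602615 0.22241011 0.36063428] [ 9.99717224e-01 -2.37750931e-02 -3.21715549e-04  3.36737078e-04] [ 2.28751624e-01  4.44474389e-01  1.74916589e+00 -6.04602028e-04
  9.48743759e-01  1.84745512e+00]
[[-0.044, 0.965, 0.26, 0.536], [-0.999, -0.043, -0.01, 0.22], [0.001, -0.26, 0.966, 0.34], [0.0, 0.0, 0.0, 1.0]]
```

View pics/w1.png

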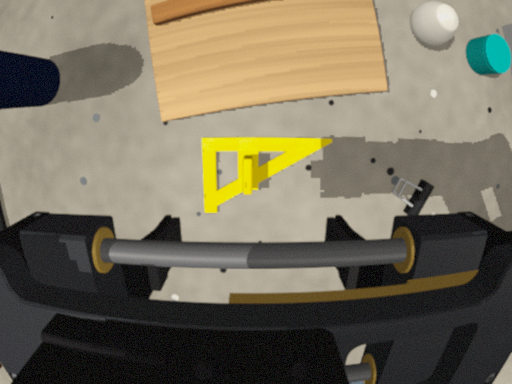

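Wrist view: the square's long edge runs from (203,140) to (333,140), the ridge is at about (248,172), and the board's near edge runs from (163,121) to (387,91). I fit lines to these.

```bash
cat >> m.py <<'E'
def fitline(P):
    vx,vy,x,y=cv2.fitLine(np.float32(P),cv2.DIST_HUBER,0,1e-4,1e-4).ravel(); return np.array([vx,vy]),np.array([x,y])
def edges(c,sqz=0.005,fish=True,lo=(0.15,0.85),pr=True):
    ky=big(ymask(c))[:,0]; kb=big(bmask(c))[:,0]
    # upper boundary of yellow (min row per column), lower boundary of board
    u0,u1=ky[:,0].min(),ky[:,0].max()
    P=[onz(c,u,ky[ky[:,0]==u,1].min()-.5,sqz,fish)[:2] for u in range(int(u0+lo[0]*(u1-u0)),int(u0+lo[1]*(u1-u0)))]
    b0,b1=kb[:,0].min(),kb[:,0].max()
    B=[onz(c,u,kb[kb[:,0]==u,1].max()+.5,0.018,fish)[:2] for u in range(int(b0+.15*(b1-b0)),int(b0+.85*(b1-b0)))]
    out=[]
    for n,Q in (('sq',P),('bd',B)):
        d,p=fitline(Q)
        if d[1]<0:d=-d
        Q=np.array(Q);x=np.array([d[1],-d[0]]);res=(Q-p)@x
        out.append((d,p,x,np.arctan2(x[1],x[0])))
        if pr: print(n,'p',p.round(4),'yaw',round(out[-1][3],4),'rms',res.std().round(5))
    return out,ky,kb
E
python3 - <<'E'
from m import *
c=load('w1')
(s,b),ky,kb=edges(c)
ys=[onz(c,*p,.005,True)[:2]@s[0] for p in ky]
print('sq ends along y',min(ys),max(ys))
q=cv2.approxPolyDP(kb[:,None],5,True)[:,0]
for p in q: print('bd',p,onz(c,*p,.018,True).round(4))
# ridge: brightness
a=c['pixels'][125:225,190:345]; cv2.imwrite('pics/w1c.png',cv2.resize(a,None,fx=5,fy=5,interpolation=cv2.INTER_CUBIC))
for uv in [(242,153),(254,153),(242,193),(254,193)]: print(onz(c,*uv,.0325,True).round(4))
E
```

```text
sq p [0.505  0.1978] yaw -0.0551 rms 0.00041
bd p [0.5423 0.2062] yaw 0.1067 rms 0.00034
sq ends along y 0.15780665325497253 0.3061659516089284
bd [144   0] [0.6765 0.3369 0.018 ]
bd [162 121] [0.5311 0.3201 0.018 ]
bd [387  90] [0.5588 0.0649 0.018 ]
bd [372   0] [0.6674 0.0763 0.018 ]
bd [267   0] [0.6604 0.1983 0.018 ]
bd [160  25] [0.6413 0.3176 0.018 ]
bd [250   0] [0.6611 0.2168 0.018 ]
[0.492  0.2325 0.0325]
[0.4914 0.22   0.0325]
[0.4487 0.2348 0.0325]
[0.4481 0.2219 0.0325]
```

View pics/w1c.png

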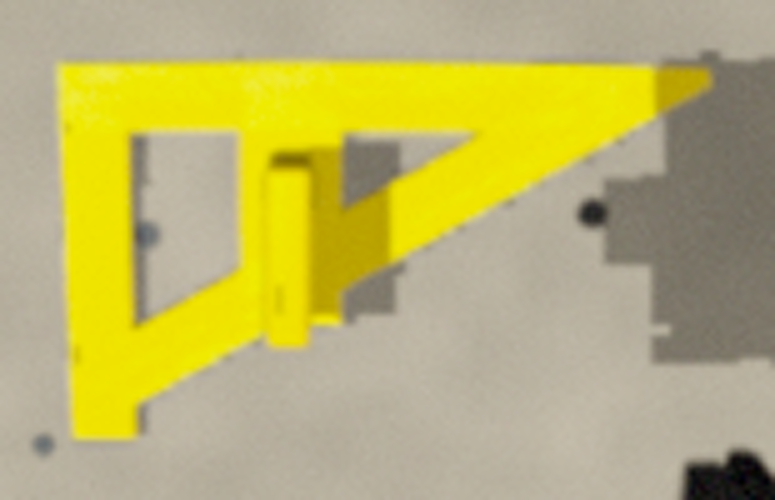

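Run:
```python
from m import *
c=load('w1')
(s,b),ky,kb=edges(c,pr=False)
d,p,x,_=s
mid=p+d*((.1578+.3062)/2-p@d); g=mid-.04*x+.022*d
print('edge mid',mid,'grip from edge',g)
for uv in [(243.4,158),(252.2,158),(243.4,194.6),(252.2,194.6)]: print(onz(c,*uv,.0325,True).round(4))
print(np.mean([onz(c,*uv,.0325,True) for uv in [(243.4,158),(252.2,158),(243.4,194.6),(252.2,194.6)]],0))
c=load('top1');edges(c,fish=False)
```

```text
edge mid [0.5053258  0.20446268] grip from edge [0.46659896 0.2286336 ]
[0.4866 0.2313 0.0325]
[0.4862 0.2221 0.0325]
[0.4469 0.2333 0.0325]
[0.4464 0.2239 0.0325]
[0.46653064 0.22765558 0.0325    ]
sq p [0.5036 0.148 ] yaw 0.3079 rms 0.00098
bd p [0.5696 0.2032] yaw -0.4145 rms 0.01589
```

Run:
```python
from h import *
for _ in range(3):
    o=get_obs();print(o['time'],o['position'].round(4),o['tool_rot'].round(4))
```

```text
2.25 [0.466  0.2224 0.3606] [ 9.997e-01 -2.380e-02 -3.000e-04  3.000e-04]
2.25 [0.466  0.2224 0.3606] [ 9.997e-01 -2.380e-02 -3.000e-04  3.000e-04]
2.25 [0.466  0.2224 0.3606] [ 9.997e-01 -2.380e-02 -3.000e-04  3.000e-04]
```

servo_tool(steps=[0.06, 0, -0.0055, 0.06, 0.005, 0.06, 0, -0.0055, 0.12, 0.005, 0.06, 0, -0.0055, 0.155, 0.005, 0.06, 0, -0.0055, 0.167, 0.005, 0.06, 0, -0.0055, 0.17, 0.005, 0.06, 0, -0.0055, 0.17, 0.005])

```text
time: 3.0
position: [0.467, 0.2288, 0.192]
tool_rot: [1.0, -0.026, 0.001, -0.0]
ft_force: [0.9, 0.1, -0.7]
grip_width: 0.06
```

Run:
```python
from h import *
c=snap('wrist','w2')
o=get_obs();print(o['time'],o['position'].round(4),o['tool_rot'].round(4),o['ft_force'])
```

```text
3.05 [0.4669 0.229  0.1921] [ 9.997e-01 -2.580e-02  1.400e-03 -4.000e-04] [-0.89417358  0.18936021 -0.53129927]
```

View pics/w2.png

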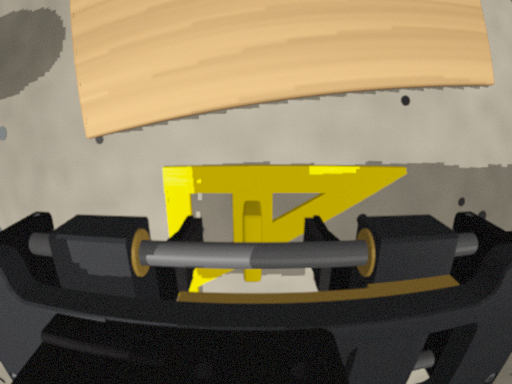

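servo_tool(steps=[0.03, 0, 0, 0, 0, 0.0, 0, 0, 0, 0, 0.0, 0, 0, 0, 0, 0.0, 0, 0, 0, 0, 0.0, 0, 0, 0, 0, 0.0, 0, 0, 0, 0], force=20)

```text
time: 3.8
position: [0.4662, 0.2292, 0.1907]
tool_rot: [1.0, -0.026, -0.0, 0.0]
ft_force: [-0.6, 0.6, 0.7]
grip_width: 0.0101
```

servo_tool(steps=[0.0, 0, 0, -0.005, 0, 0.0, 0.01, 0.003, -0.005, -0.08, 0.0, 0.02, 0.005, -0.005, -0.16, 0.0, 0.0295, 0.007, -0.005, -0.16, 0.0, 0.0295, 0.007, -0.002, -0.16, 0.0, 0.0295, 0.007, 0, -0.16, 0.0, 0.0295, 0.007, 0, -0.16])

```text
time: 4.68
position: [0.4949, 0.2206, 0.1907]
tool_rot: [0.999, 0.054, -0.0, 0.0]
ft_force: [0.1, -0.6, 1.0]
grip_width: 0.0098
```

Run:
```python
from m import *
c=snap('wrist','w3')
o=get_obs();print(o['time'],o['position'].round(4),o['tool_rot'].round(4),o['ft_force'])
edges(c,lo=(.1,.5)); edges(c,lo=(.4,.85))
cv2.imwrite('pics/w3c.png',cv2.resize(c['pixels'][60:220,60:512],(790,280)))
```

```text
4.725 [0.4949 0.2207 0.1907] [ 9.985e-01  5.430e-02 -4.000e-04  1.000e-04] [-0.33211153 -0.70253973  0.42302859]
sq p [0.5343 0.2312] yaw 0.1058 rms 0.0001
bd p [0.5437 0.2044] yaw 0.1065 rms 0.00015
sq p [0.5387 0.1922] yaw 0.1155 rms 0.00014
bd p [0.5437 0.2044] yaw 0.1065 rms 0.00015
```

View pics/w3c.png

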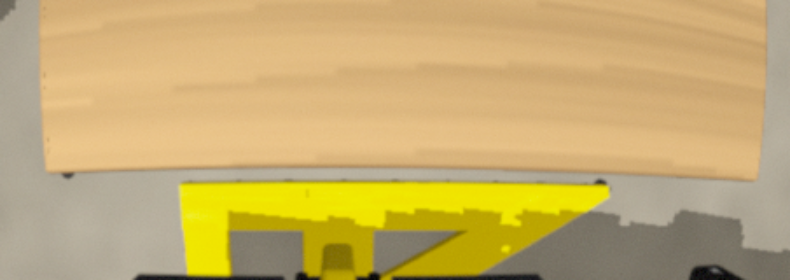

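servo_tool(steps=[0.0, 0.003, 0, 0, 0, 0.0, 0.005, 0, 0, 0, 0.0, 0.006, 0, 0, 0, 0.0, 0.007, 0, 0, 0, 0.0, 0.007, 0, 0, 0])

```text
time: 5.35
position: [0.5016, 0.2215, 0.1907]
tool_rot: [0.999, 0.054, -0.001, 0.0]
ft_force: [-3.8, 0.5, 3.9]
grip_width: 0.0098
```

Run:
```python
from h import *
o=get_obs();print(o['time'],o['position'].round(4),o['tool_rot'].round(4),o['ft_force'],o['moment'])
```

```text
5.35 [0.5016 0.2215 0.1907] [ 0.9985  0.0542 -0.0011  0.    ] [-3.80991113  0.50924217  3.89896813] [ 0.13792001  0.63278092 -0.10629762]
```

Contact is starting; I push a little more.

servo_tool(steps=[0.0, 0.001, 0, 0, 0, 0.0, 0.0015, 0, 0, 0, 0.0, 0.002, 0, 0, 0, 0.0, 0.002, 0, 0, 0])

```text
time: 5.85
position: [0.5022, 0.2216, 0.1907]
tool_rot: [0.999, 0.054, -0.003, 0.0]
ft_force: [-6.2, -0.3, 7.1]
grip_width: 0.0101
```

Run:
```python
from m import *
c=snap('wrist','w4')
o=get_obs();print(o['time'],o['position'].round(4),o['tool_rot'].round(4),o['ft_force'],o['moment'])
edges(c,lo=(.1,.5)); edges(c,lo=(.4,.85))
cv2.imwrite('pics/w4c.png',cv2.resize(c['pixels'][60:220,60:512],(790,280)))
```

```text
5.9 [0.5022 0.2216 0.1907] [ 9.985e-01  5.440e-02 -3.000e-03  3.000e-04] [-6.9040963   1.75061469  7.69148337] [ 0.18911398  1.11621764 -0.09879704]
sq p [0.5384 0.2318] yaw 0.1063 rms 3e-05
bd p [0.5445 0.2005] yaw 0.108 rms 0.00023
sq p [0.5434 0.1861] yaw 0.1069 rms 0.00015
bd p [0.5445 0.2005] yaw 0.108 rms 0.00023
```

View pics/w4c.png

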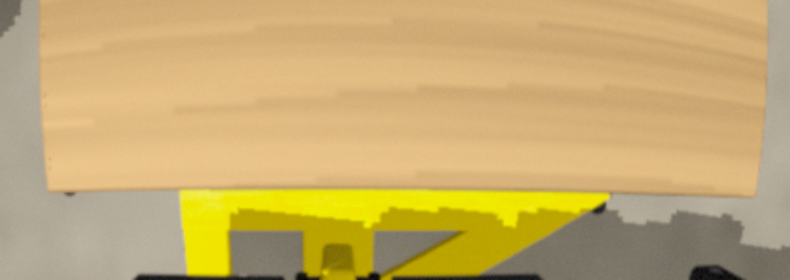

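servo_tool(steps=[0.02, -0.001, 0, 0, 0, 0.04, -0.001, 0, 0, 0, 0.05, -0.001, 0, 0, 0, 0.05, -0.001, 0, -0.03, 0, 0.05, -0.001, 0, -0.08, 0, 0.05, -0.001, 0, -0.13, 0, 0.05, -0.001, 0, -0.17, 0, 0.05, -0.001, 0, -0.17, 0])

```text
time: 6.9
position: [0.5046, 0.2217, 0.3643]
tool_rot: [0.999, 0.054, 0.005, -0.001]
ft_force: [0.3, 0.4, -0.9]
grip_width: 0.05
```

Run:
```python
from m import *
c=snap('wrist','w5')
snap('side','s5'); 
o=get_obs();print(o['time'],o['position'].round(4),o['tool_rot'].round(4),o['q'].round(3),o['ft_force'],o['moment'])
edges(c,lo=(.1,.5)); edges(c,lo=(.4,.85))
```

```text
7.0 [0.5032 0.2214 0.3607] [9.985e-01 5.430e-02 2.000e-04 0.000e+00] [ 0.211  0.484  1.668 -0.     0.988  1.673] [-1.3683837  -0.40132415 -0.69897071] [-0.01350283  0.0089663   0.04965557]
sq p [0.5396 0.2303] yaw 0.1077 rms 0.00025
bd p [0.5446 0.1967] yaw 0.1067 rms 0.00041
sq p [0.5452 0.1766] yaw 0.097 rms 0.00029
bd p [0.5446 0.1967] yaw 0.1067 rms 0.00041
```

View pics/w5.png

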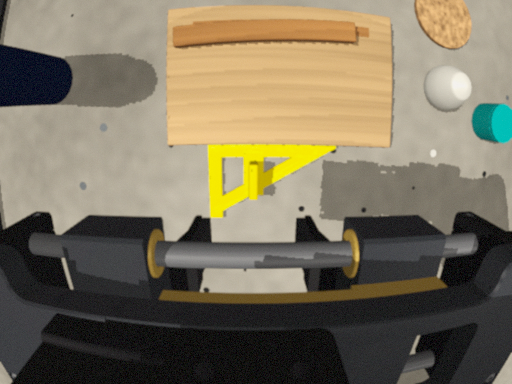

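View pics/s5.png

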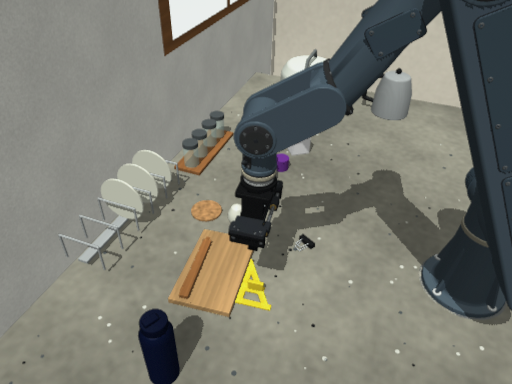

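Wrist view: the square's edge is at the board edge, (208,146) to (336,147). The camera sits over the board, though, so it could hide a gap of about 1 mm. I check from further back.

servo_tool(steps=[0.087, -0.05, 0, 0, 0, 0.087, -0.1, 0, 0, 0, 0.087, -0.1, 0, 0, 0, 0.087, -0.1, 0, 0, 0])

```text
time: 7.5
position: [0.4043, 0.2107, 0.3599]
tool_rot: [0.999, 0.054, -0.0, 0.0]
ft_force: [-0.1, 0.7, -0.7]
grip_width: 0.0816
```

Run:
```python
from m import *
c=snap('wrist','w6')
o=get_obs();print(o['time'],o['position'].round(4),np.array(c['T'])[:3,3])
edges(c,lo=(.1,.5)); edges(c,lo=(.4,.85)); (s,b),ky,kb=edges(c,lo=(.1,.85))
cv2.imwrite('pics/w6c.png',cv2.resize(c['pixels'][40:150,190:350],(800,550),interpolation=cv2.INTER_CUBIC))
```

```text
7.55 [0.405  0.2108 0.3602] [0.47416697 0.21740473 0.33931751]
sq p [0.5397 0.2426] yaw 0.1259 rms 0.00049
bd p [0.5421 0.1976] yaw 0.1092 rms 0.00045
sq p [0.5459 0.1862] yaw 0.1107 rms 0.00041
bd p [0.5421 0.1976] yaw 0.1092 rms 0.00045
sq p [0.5457 0.1882] yaw 0.112 rms 0.00043
bd p [0.5421 0.1976] yaw 0.1092 rms 0.00045
```

View pics/w6c.png

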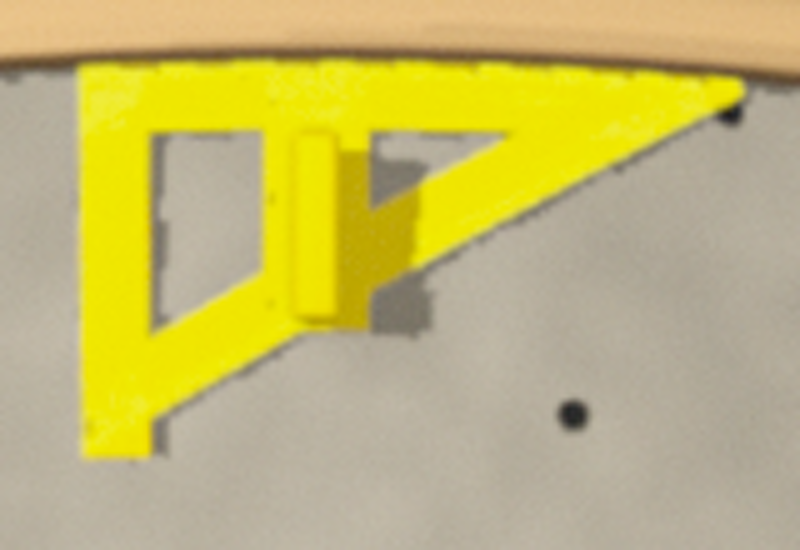

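No counter shows between the square's edge and the board's edge face, along the whole length, so it is flush. On to the cap.

servo_tool(steps=[0.087, 0, 0, -0.05, 0.1, 0.087, 0.03, 0.06, -0.09, 0.2, 0.087, 0.05, 0.12, -0.09, 0.3, 0.087, 0.07, 0.18, -0.09, 0.4, 0.087, 0.09, 0.24, -0.09, 0.5, 0.087, 0.11, 0.3, -0.09, 0.6, 0.087, 0.13, 0.36, -0.09, 0.6, 0.087, 0.131, 0.41, -0.09, 0.6, 0.087, 0.131, 0.427, -0.09, 0.6, 0.087, 0.131, 0.427, -0.09, 0.6, 0.087, 0.131, 0.427, -0.09, 0.6])

```text
time: 8.93
position: [0.5803, -0.1982, 0.4503]
tool_rot: [0.97, -0.243, -0.001, -0.001]
ft_force: [-0.2, 0.3, -0.2]
grip_width: 0.0868
```

Run:
```python
from m import *
c=snap('wrist','w7');snap('side','s7')
o=get_obs();print(o['time'],o['position'].round(4),o['tool_rot'].round(4),o['q'].round(3),np.array(c['T'])[:3,3])
h=cv2.cvtColor(c['pixels'],cv2.COLOR_BGR2HSV); w=cv2.inRange(h,(0,0,190),(180,40,255))
num,l,s,ce=cv2.connectedComponentsWithStats(w)
for i in range(1,num):
    if s[i,4]>60: print('white',s[i],ce[i].round(1),onz(c,*ce[i],.18,True).round(4))
```

```text
9.025 [ 0.5803 -0.1977  0.4508] [ 9.703e-01 -2.421e-01 -3.000e-04 -3.000e-04] [-0.51   0.464  1.41   0.     1.268  1.549] [ 0.64227389 -0.23228517  0.42965773]
white [  0  11  22  40 157] [10.5 27.9] [ 0.8646 -0.0542  0.18  ]
white [ 377   34   86   74 1912] [408.9  75.4] [ 0.61   -0.3757  0.18  ]
white [115  64  14  30 130] [121.4  80.2] [ 0.7246 -0.1449  0.18  ]
white [ 201   86   64   64 3185] [232.4 117.4] [ 0.645  -0.2145  0.18  ]
white [ 56 119  16  30 130] [ 64.1 134.5] [ 0.7163 -0.0651  0.18  ]
white [491 136  21  49 392] [504.6 159.2] [ 0.4795 -0.4673  0.18  ]
white [ 72 144  24  42 250] [ 81.8 165.9] [ 0.6799 -0.0663  0.18  ]
white [102 150  19  20 193] [110.9 160.1] [ 0.6681 -0.0982  0.18  ]
white [ 96 178  21  37 480] [105.7 193.4] [ 0.6445 -0.0746  0.18  ]
white [ 115  185   83   53 1280] [153.7 210.1] [ 0.6077 -0.1102  0.18  ]
white [254 205  21  13 111] [263.3 211.9] [ 0.5593 -0.1987  0.18  ]
white [207 209  13  19 117] [212.6 217.2] [ 0.5762 -0.1561  0.18  ]
white [232 222  40  19 349] [249.4 233. ] [ 0.5471 -0.1781  0.18  ]
white [194 269  55  33 881] [220.9 282. ] [ 0.513  -0.1277  0.18  ]
white [151 290  33  11 138] [163.7 295.6] [ 0.5241 -0.0634  0.18  ]
```

View pics/w7.png

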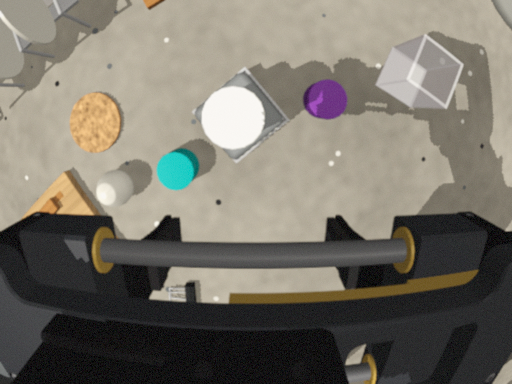

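White cap at (232,117), about 64 px wide as expected for 54 mm, which gives (0.645, −0.214). This agrees with the top camera.

servo_tool(steps=[0.087, 0.04, -0.01, 0, 0, 0.087, 0.065, -0.016, 0.01, 0, 0.087, 0.065, -0.016, 0.03, 0, 0.087, 0.065, -0.016, 0.06, 0, 0.087, 0.065, -0.016, 0.09, 0, 0.087, 0.065, -0.016, 0.115, 0, 0.087, 0.065, -0.016, 0.128, 0, 0.087, 0.065, -0.016, 0.128, 0, 0.087, 0.065, -0.016, 0.128, 0])

```text
time: 10.15
position: [0.6459, -0.216, 0.3241]
tool_rot: [0.97, -0.243, 0.001, 0.0]
ft_force: [-0.1, -0.4, 0.8]
grip_width: 0.087
```

Run:
```python
from m import *
c=snap('wrist','w8')
o=get_obs();print(o['time'],o['position'].round(4),o['tool_rot'].round(4),o['ft_force'])
```

```text
10.2 [ 0.6458 -0.2161  0.3242] [ 9.700e-01 -2.429e-01  1.300e-03  3.000e-04] [-0.26927543 -0.52794868  0.5964906 ]
```

View pics/w8.png

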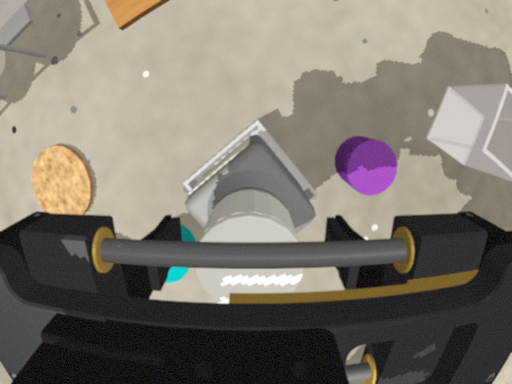

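servo_tool(steps=[0.06, 0, 0, 0, 0, 0.04, 0, 0, 0, 0, 0.04, 0, 0, 0, 0, 0.04, 0, 0, 0, 0, 0.04, 0, 0, 0, 0], force=45)

```text
time: 10.82
position: [0.6458, -0.2152, 0.3229]
tool_rot: [0.97, -0.243, 0.001, -0.001]
ft_force: [2.8, 3.2, 0.7]
grip_width: 0.0528
```

Run:
```python
from m import *
o=get_obs();print(o['time'],o['position'].round(4),o['tool_rot'].round(4),o['ft_force'],o['moment'])
```

```text
10.825 [ 0.6458 -0.2152  0.3229] [ 9.699e-01 -2.433e-01  5.000e-04 -1.300e-03] [2.81149907 3.16718787 0.69176114] [ 0.7344591  -0.34676868 -0.03508822]
```

servo_tool(steps=[0.04, 0, -0.001, 0.002, 0, 0.04, 0, -0.001, 0.004, 0, 0.04, 0, -0.001, 0.006, 0, 0.04, 0, -0.001, 0.008, 0, 0.04, 0, -0.001, 0.008, 0])

```text
time: 11.45
position: [0.646, -0.2148, 0.3168]
tool_rot: [0.97, -0.243, 0.001, -0.0]
ft_force: [-1.7, 4.5, 9.4]
grip_width: 0.0525
```

Run:
```python
from m import *
o=get_obs();print(o['time'],o['position'].round(4),o['tool_rot'].round(4),o['ft_force'],o['moment'])
```

```text
11.45 [ 0.646  -0.2148  0.3168] [ 9.70e-01 -2.43e-01  6.00e-04 -1.00e-04] [-1.71472939  4.49102947  9.37413951] [0.73689754 0.27950891 0.02109214]
```

servo_tool(steps=[0.04, 0, 0, 0.001, 0, 0.04, 0, 0, 0.002, 0, 0.04, 0, 0, 0.002, 0, 0.04, 0, 0, 0.002, 0])

```text
time: 11.95
position: [0.6459, -0.2147, 0.3167]
tool_rot: [0.97, -0.243, 0.001, 0.0]
ft_force: [-2.8, 5.8, 16.4]
grip_width: 0.0527
```

Run:
```python
from m import *
o=get_obs();print(o['time'],o['position'].round(4),o['tool_rot'].round(4),o['ft_force'],o['moment'])
```

```text
11.95 [ 0.6459 -0.2147  0.3167] [ 9.701e-01 -2.429e-01  9.000e-04  1.000e-04] [-2.79544237  5.80372872 16.36446686] [ 0.82206003  0.71010248 -0.05498235]
```

The cap bottoms on the collar: z no longer changes and the force rises to 16 N. Turning counter-clockwise now.

servo_tool(steps=[0.04, 0, 0, 0, -0.1, 0.04, 0, 0, 0, -0.24, 0.04, 0, 0, 0, -0.38, 0.04, 0, 0, 0, -0.52, 0.04, 0, 0, 0, -0.66, 0.04, 0, 0, 0, -0.8, 0.04, 0, 0, 0, -0.94, 0.04, 0, 0, 0, -1.08, 0.04, 0, 0, 0, -1.22, 0.04, 0, 0, 0, -1.36, 0.04, 0, 0, 0, -1.5, 0.04, 0, 0, 0, -1.6], force=52)

```text
time: 13.45
position: [0.6462, -0.2135, 0.3167]
tool_rot: [0.849, 0.528, 0.002, -0.0]
ft_force: [-2.6, 10.3, 17.0]
grip_width: 0.0522
```

Run:
```python
from m import *
o=get_obs();print(o['time'],o['position'].round(4),o['tool_rot'].round(4),o['q'].round(3),o['ft_force'],o['moment'])
snap('wrist','w9')
```

```text
13.45 [ 0.6462 -0.2135  0.3167] [ 8.493e-01  5.279e-01  1.700e-03 -3.000e-04] [-0.484  0.699  1.359  0.004  1.083 -0.027] [-2.60512493 10.27088616 17.03532383] [ 1.30051945  0.34298885 -0.07487595]
```

View pics/w9.png

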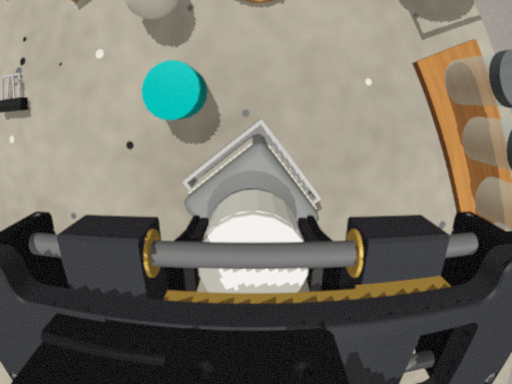

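servo_tool(steps=[0.04, 0.0013, -0.0007, -0.003, 0, 0.04, 0.0013, -0.0007, -0.007, 0, 0.04, 0.0013, -0.0007, -0.011, 0, 0.04, 0.0013, -0.0007, -0.015, 0, 0.04, 0.0013, -0.0007, -0.015, 0])

```text
time: 14.12
position: [0.6458, -0.2135, 0.3275]
tool_rot: [0.85, 0.526, 0.0, -0.001]
ft_force: [1.1, 3.6, 0.6]
grip_width: 0.0526
```

Run:
```python
from m import *
o=get_obs();print(o['time'],o['position'].round(4),o['ft_force'],o['moment'],o['grip_width'])
```

```text
14.125 [ 0.6458 -0.2135  0.3275] [1.12172803 3.6186856  0.63341197] [ 0.68053384 -0.22755571  0.02064004] 0.05263871177639568
```

servo_tool(steps=[0.04, 0, 0, -0.01, 0, 0.04, 0, 0, -0.02, 0, 0.04, 0, 0, -0.03, 0, 0.04, 0, 0, -0.04, 0, 0.04, 0, 0, -0.05, 0, 0.04, 0, 0, -0.06, 0, 0.04, 0, 0, -0.066, 0, 0.04, 0, 0, -0.066, 0, 0.04, 0, 0, -0.066, 0])

```text
time: 15.25
position: [0.6456, -0.2137, 0.3933]
tool_rot: [0.85, 0.526, -0.0, -0.0]
ft_force: [-0.4, 0.2, -0.4]
grip_width: 0.0525
```

Run:
```python
from m import *
o=get_obs();print(o['time'],o['position'].round(4),o['tool_rot'].round(4),o['ft_force'],o['moment'],o['grip_width'])
a=snap('side','s10')['pixels'];snap('wrist','w10');snap('top','t10')
cv2.imwrite('pics/s10c.png',cv2.resize(a[60:330,130:400],(600,600),interpolation=cv2.INTER_CUBIC))
```

```text
15.25 [ 0.6456 -0.2137  0.3933] [ 8.502e-01  5.265e-01 -2.000e-04 -4.000e-04] [-0.38902235  0.19351761 -0.37019191] [-0.00218808 -0.05910699  0.00263671] 0.05254885152682717
```

View pics/s10c.png

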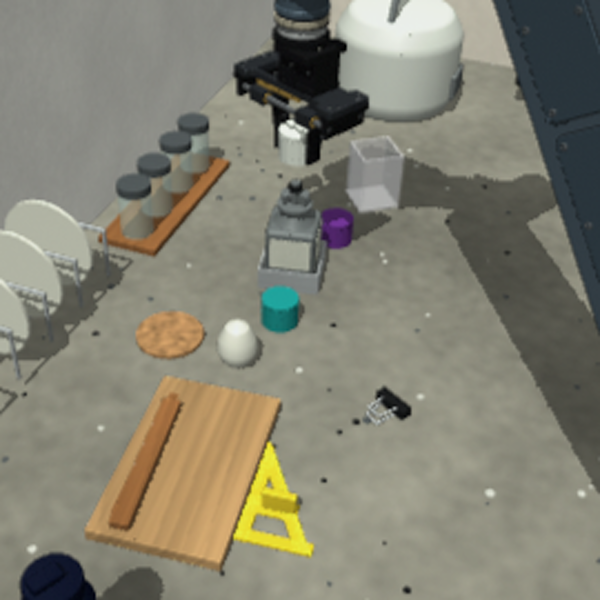

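View pics/w10.png

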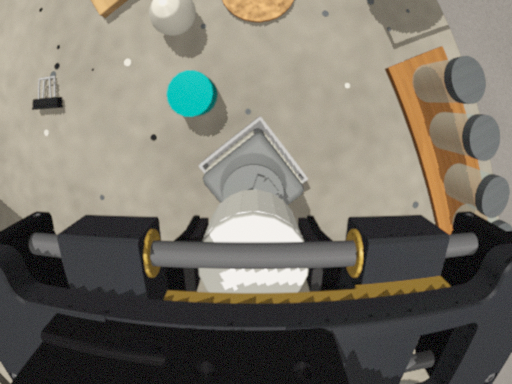

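View pics/t10.png

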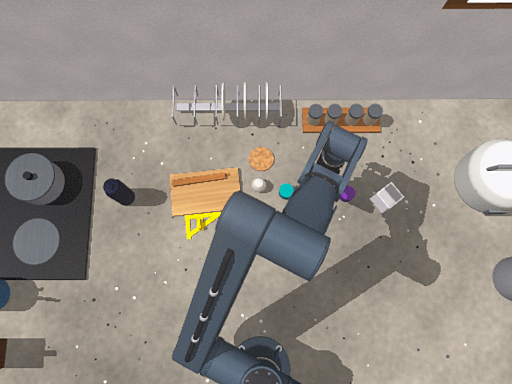

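Side crop: the cap is in the gripper at (293,143), above the bare neck at (295,190). The square lies against the board at (240–275, 440–545). The wrist and top views show nothing else moved.

```bash
python3 -c "
from rig import hand_in;print(hand_in())"
```

```text
the job is handed in; nothing more can be done
None
```

The set square is flush against the board's near edge and released, and the cap is off, held upright over the bottle. I handed the job in at about 15.5 s of the 51 s allowed.

**Set square:** I gripped it by its ridge, turned it about 0.16 rad to match the board, pushed it against the edge with about 7 N and let go. A wrist picture from further back showed no counter between the two edges. While I still held it, the two edges agreed in angle to about 0.002 rad. Line fits after release scattered more, 0.003 to 0.017 rad and up to about 3 mm of apparent overlap. I put that down to the edge lines being picked badly where yellow meets wood, and relied on the picture.

**Cap:** I pressed it 6 mm down to the collar with about 16 N, turned it 1.6 rad counter-clockwise and lifted it straight up without resistance. It ended about 70 mm above where it sat. The opening still reads 52.5 mm, and the side view shows the bare neck below it.

**Other things on the counter:** the last side and top pictures show nothing else visibly moved. I compared these by eye and did not re-measure each position.

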